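# Open the sprung gate of a sample carrier and hold it wide for unloading

### The arm

A 6-joint arm with a two-finger parallel gripper is mounted at the origin on the work surface; the furniture and walls round the work are solid. World frame = base frame: x ahead of the robot, y to its left, z up, the work surface at z = 0. Lengths are in m, angles in degrees, forces in N, time in s.
With the tool pointing down it reaches from about 0.325 to 0.85 m from the base axis. Payload 15.5 kg.
Tool frame: the origin (TCP) lies at the very end of the fingers, on their centre line; the grasp point (between the pads) lies arm.grip_depth behind it (arm.grip_depth is the distance from the TCP to the grasp point, in m); z points along the fingers, y is the line along which they close (so a half turn about z gives the same grasp; the last joint's range is limited). The gripper opens to 91 mm and grips with 3 to 60 N. Pads are 32 mm wide; open, the fingers measure 118 mm over their backs; the gripper's body (76 mm by 178 mm) begins 60 mm behind the grasp point.
Start: joints at [70.044, 28.281, 77.091, -0, 74.628, -5.472], TCP at [0.156, 0.605, 0.214] pointing down, gripper open.
Joint ranges: [-166.48, 166.48], [-47.26, 123.95], [12.59, 153.08], [-70.14, 250.14], [6.76, 159.57], [-176.63, 176.63]. Speed limits (degrees/s): [108.29, 108.29, 147.25, 172.46, 172.46, 172.46].

### API

Orientations are given as a 3x3 rotation matrix whose columns are the frame's x, y, z axes.
In Python, from rig import arm gives the robot as it stands. Calls block until the motion is done:
- arm.move_to(position, orientation): joint-space move of the TCP to a pose.
- arm.move_l(position, orientation=None, feed=0.15): straight line of the TCP; orientation=None keeps the orientation; feed is the mean speed in m/s.
- arm.move_joints(angles): joint-space move.
- arm.grip(opening): finger opening in m; the grip force is fixed at half the most; returns when the fingers have stopped.
- arm.sleep(seconds).
- arm.solve_ik(position, orientation): joint angles nearest the present ones, or None.
- arm.snapshot(name): name is "scene" or "top"; returns the picture (420x560x3 uint8, red, green, blue); there is no depth.
- arm.get_calibration(name): a dict with "intrinsics" (3x3 intrinsics, pixels), "cam_to_world" (4x4, takes a point from camera to world coordinates). Camera axes: x right, y down, z forward; pixel columns grow to the right and rows downward; lengths in m; the calibration is good to about 2 mm. A picture is of the moment at which its call begins. get_calibration takes no time and is no camera call.
A pose or a line that the arm cannot do raises arm.Unreachable and nothing moves.
- arm.sign_off(): hands the job in; it is judged then, once.
Readings, each from a call of its own:
- arm.current_t(): time.
- arm.current_joint_positions(): joint angles.
- arm.current_dq(): joint speeds.
- arm.current_tau(): joint torques, N m.
- arm.current_ee_pos(): TCP position.
- arm.current_tool_rot(): TCP orientation.
- arm.current_force(): force on the tool from outside, world axes, zero at the start.
- arm.current_torque(): the same for the moment, N m.
- arm.current_width(): finger opening in m.
- arm.current_grasp_force(): force on a finger pad.
Only numpy, scipy, OpenCV 4.12 (cv2) and the standard library are available. Lean on these libraries where they do the work, as an engineer would, in place of code of your own. Each camera call takes 0.05 s, during which the arm holds its last target. There are 200 camera calls.

### The job

Open the small grey sample carrier on the desk so that a colleague can slide the vial rack out of it: squeeze the safety catch on its side rail fully back to its finger post (it stays there), then squeeze the bolt on top of the gate and swing the gate out past its half-open click stop. The hinge is sprung, so finish while holding the gate wide open with the gripper, square to the carrier or a little beyond; do not disturb the rack in the carrier or the things standing round it.

Things in the scene. Friction and masses are not known exactly. Their poses are not given: they have to be found in the camera images.
- carrier: open-topped grey metal box fixed on the desk, 100 mm wide (its x), 200 long (its y), rim 66 high, finger lugs up to 128 high. Origin: centre of its underside; z up. Gate at its +y end, vertical hinge axis at x -50, y +102; safety catch on the +x rim. It stands behind the left part of the monitor (panel 107 to 560 mm above the desk: come over it from above); a wall duct, 270 to 445 mm high, begins at world x 0.595
- catch_post (a point): middle of the top of the fixed finger post of the safety catch, a plain black plastic finger lug 10 mm thick, 16 mm wide and 40 mm high, thin along the carrier's y, at x +45, y 0, z 128 mm in the carrier's frame, on a foot 18 mm thick (along y) that ends 88 mm above the desk
- catch_lug (a point): middle of the top of the safety catch's sliding lug, a plain black plastic finger lug 10 mm thick, 16 mm wide and 40 mm high, thin along the carrier's y, at x +45, y +30, z 128 mm in the carrier's frame as found. Pinching post and lug along the carrier's y (40 mm over both; 26 when home) draws the lug 14 mm to the post. Fingers beside them can come down to 90 mm above the desk
- safety_catch (a joint): travel of the safety catch, m: 0 to 0.002 as found (its steel tongue stands behind the collar of the bolt, which then cannot be squeezed), 0.014 drawn fully back against its stop. The bolt is free beyond about 0.009. It slides with 3 N of friction and stays where it is left
- gate_post (a point): middle of the top of the fixed finger post on top of the gate, a plain black plastic finger lug 10 mm thick, 16 mm wide and 40 mm high (88 to 128 mm above the desk), thin along the gate's length, at x +8, y +97 in the carrier's frame while the gate is closed; it swings with the gate, 58 mm from the hinge axis
- bolt_lug (a point): middle of the top of the bolt's lug on the gate, a plain black plastic finger lug 10 mm thick, 16 mm wide and 40 mm high (87 to 127 mm above the desk), 26 mm from gate_post away from the hinge. Pinching lug and post together along the line between them (36 mm over both; 24 when home) draws the bolt. With the gate closed, a finger outside the lug must stay 95 mm or more above the desk, over the keeper
- bolt (a joint): travel of the bolt, m: 0 shot (a spring of 4.5 to 8 N drives it back there when let go), 0.012 fully drawn. The gate is free when the bolt is drawn more than about 0.009
- gate_hinge (a point): point on the vertical hinge axis of the gate, at the height of the gate's top edge (76 mm above the desk)
- gate_edge (a point): middle of the top of the gate's free edge, 96 mm from the hinge axis, 76 mm above the desk. The gate is a flat barred frame 92 mm long, 7 mm thick and 63 mm high (13 to 76 mm above the desk). Beside this edge is the bolt's keeper on the corner post: x +50 to +62, y +86 to +108 in the carrier's frame, top 93 mm above the desk
- gate (a joint): angle of the gate, rad: 0 closed, growing as it swings outwards (anticlockwise from above), 1.57 square to the opening, stop at 1.75. A spring closes it (0.06 Nm closed, 0.12 Nm wide open). Between about 0.5 and 1.0 a ball detent resists with about 0.15 Nm more; let go beyond it, the gate falls back to about 1.0 and rests there, half open
- sample_rack: white rack 62 x 150 x 36 mm with four capped vials (72 mm high together), standing loose on the carrier's floor (8 mm above the desk), origin at the centre of its underside, long along the carrier's y. To be left where it is
- canister: small black lens canister with a ribbed cap, 57 mm across, 68 mm high, origin at the centre of its underside; bystander beyond the carrier
- dropper_bottle: small brown dropper bottle, 34 mm across, 102 mm high, origin at the centre of its underside; bystander beyond the carrier
- blower: dark rubber blower bulb standing upright, 54 mm across, 122 mm high, origin at the centre of its underside; bystander beyond the closed end of the carrier

How it is judged (in metres and radians):
On the way, in this order (a step that is already met when the one before it is completed fails the run):
1. the safety catch is drawn back to its post, the bolt still shot and the gate shut (value of joint safety_catch above 0.0105 m and value of joint bolt below 0.003 m and value of joint gate below 0.05 rad), for 0.1 s.
2. the bolt is squeezed back while the gate is still shut (value of joint bolt above 0.0085 m and value of joint gate below 0.15 rad), for 0.05 s.
3. the gate has swung past its detent (value of joint gate above 1.05 rad), for 0.1 s.
At the end, for the whole second after the job is handed in: the gripper's fingers hold the gate (more than 0.4 N) at rest at 1.40 rad or more (80 degrees; 90 is square), the safety catch is still drawn back (0.0095 m or more), and the rack stands in the carrier within 20 mm of where it was (value of joint gate above 1.4 rad and velocity of joint gate between -0.1 and 0.1 rad/s and contact force between the fingers and gate above 0.4 N and value of joint safety_catch above 0.0095 m and z of sample_rack in the frame of carrier below 0.014 m and distance of sample_rack from where it was at the start of the episode below 0.02 m); the arm keeps its last pose, push and grip.
It fails at once if the vial rack is shoved (20 mm) or tipped (distance of sample_rack from where it was at the start of the episode above 0.02 m or angle between sample_rack's own z axis and vertical above 0.35 rad).
It fails at once if the canister is shoved (20 mm) or tipped (distance of canister from where it was at the start of the episode above 0.02 m or angle between canister's own z axis and vertical above 0.35 rad).
It fails at once if the dropper bottle is shoved (20 mm) or tipped (distance of dropper_bottle from where it was at the start of the episode above 0.02 m or angle between dropper_bottle's own z axis and vertical above 0.35 rad).
It fails at once if the blower is shoved (20 mm) or tipped (distance of blower from where it was at the start of the episode above 0.02 m or angle between blower's own z axis and vertical above 0.35 rad).
It also fails if it takes over 48 s, if anything falls off the work surface, if the arm or the gripper's body presses on something with over 40 N, if the wrist force passes 120 N, or if a joint passes its speed limit or range.

## Working session

There is one attempt and no reset: what is moved stays moved. The work goes in short steps, each a Python script; the robot and the scene stay as the last script left them, time stands still between calls to the robot, and variables do not carry over. Pictures are saved under pics/ and viewed, at most 10 in all, crops included, and the job is handed in when it is done.

```bash
mkdir -p pics; ls; python3 - <<'E'
from rig import arm
import cv2,numpy as np
np.set_printoptions(precision=4,suppress=True)
for n in("scene","top"):
    im=arm.snapshot(n); cv2.imwrite(f"pics/{n}0.png",im[:,:,::-1]); c=arm.get_calibration(n); print(n,c["intrinsics"],c["cam_to_world"])
print(arm.grip_depth,arm.current_t(),arm.current_tool_rot(),arm.current_width())
E
```

```text
pics
scene [[407.3087   0.     278.7364]
 [  0.     407.3087 212.861 ]
 [  0.       0.       1.    ]] [[-0.6425 -0.6689  0.3739  0.1899]
 [-0.7663  0.5615 -0.3123  0.4657]
 [-0.0011 -0.4872 -0.8733  0.8371]
 [ 0.      0.      0.      1.    ]]
top [[433.6493   0.     269.6673]
 [  0.     433.6493 212.9896]
 [  0.       0.       1.    ]] [[-0.0029 -0.9968  0.0801  0.452 ]
 [-0.9999  0.0039  0.0117  0.1997]
 [-0.012  -0.0801 -0.9967  0.9515]
 [ 0.      0.      0.      1.    ]]
0.0188 0.1 [[-0.9682  0.2502 -0.0003]
 [ 0.2502  0.9682 -0.0009]
 [ 0.0001 -0.001  -1.    ]] 0.09131436574225216
```

View pics/scene0.png

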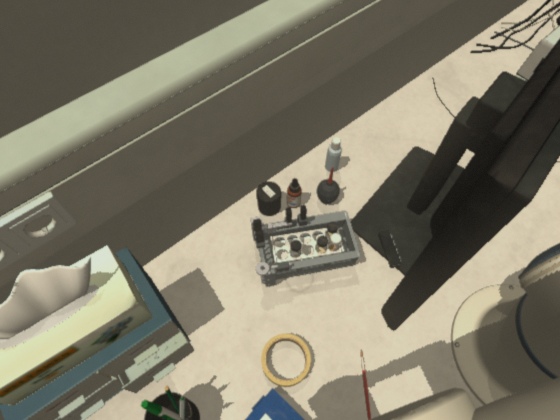

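View pics/top0.png

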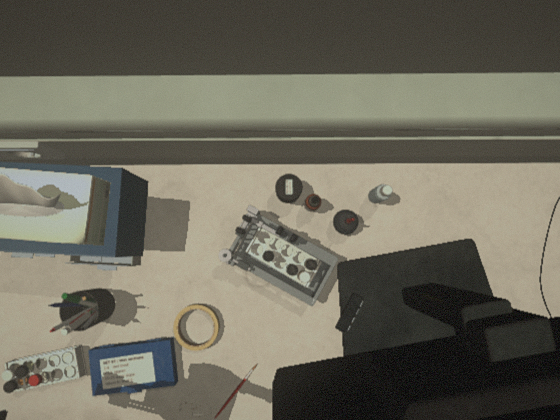

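The carrier lies in the middle of both views, with the gate end at about (240,235) in top and (260,245) in scene, the hinge knob at (228,257) in top, and the catch lugs at (288,233) in top. Next I'll enlarge both.

```bash
python3 - <<'E'
import cv2,numpy as np
t=cv2.imread("pics/top0.png")[165:310,215:345]; s=cv2.imread("pics/scene0.png")[170:290,245:365]
t=cv2.resize(t,None,fx=4,fy=4,interpolation=cv2.INTER_CUBIC); s=cv2.resize(s,None,fx=4.5,fy=4.5,interpolation=cv2.INTER_CUBIC)
cv2.imwrite("pics/tc.png",cv2.convertScaleAbs(t,alpha=1.4,beta=15)); cv2.imwrite("pics/sc.png",cv2.convertScaleAbs(s,alpha=1.4,beta=15))
E
```

```text
(no output)
```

View pics/tc.png

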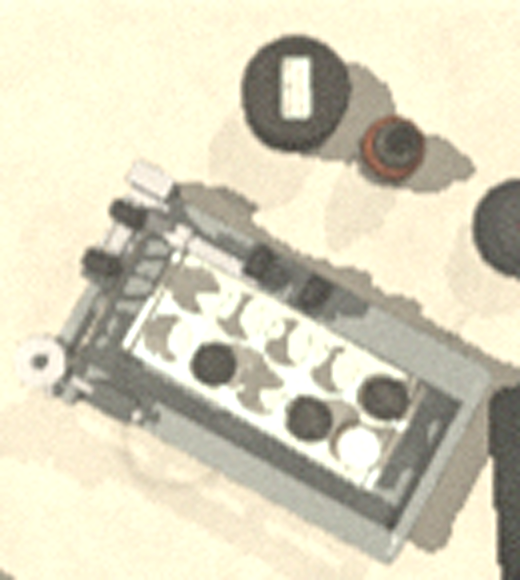

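View pics/sc.png

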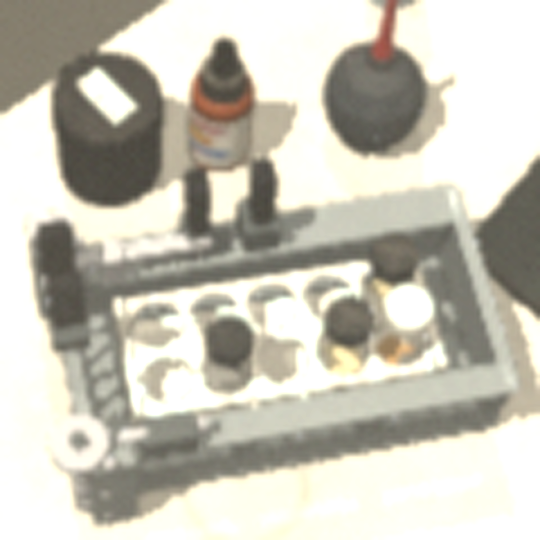

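Top crop (4×, offset 215,165): bolt_lug is at (128,212), gate_post (102,264), catch_lug (262,262), catch_post (315,292), rim end corners (490,378) and (393,555), and the hinge knob at (40,362). Scene crop (4.5×, offset 245,170): catch_lug top is at (197,175), post (264,167), gate lugs about (55,230) and (68,265), rim corners (457,190) and (512,382), and the knob at (80,442). I'll solve for the carrier's pose from these.

```bash
cat > h.py <<'E'
from rig import arm
import numpy as np, cv2
from scipy.optimize import least_squares
np.set_printoptions(precision=4,suppress=True)
def ray(n,u,v,z):
    c=arm.get_calibration(n); M=np.array(c["cam_to_world"]); d=M[:3,:3]@np.linalg.inv(c["intrinsics"])@[u,v,1]
    return M[:3,3]+d*(z-M[2,3])/d[2]
def T(p,q):
    c,s=np.cos(p[2]),np.sin(p[2]); return np.array([p[0]+c*q[0]-s*q[1],p[1]+s*q[0]+c*q[1]])
E
python3 - <<'E'
from h import *
P=dict(clug=(.045,.030,.128),cpost=(.045,0,.128),gpost=(.008,.097,.128),blug=(.034,.097,.127),c1=(.05,-.1,.066),c2=(-.05,-.1,.066),hinge=(-.05,.102,.078))
t=dict(clug=(262,262),cpost=(315,292),gpost=(102,264),blug=(128,212),c1=(490,378),c2=(393,555),hinge=(40,362))
s=dict(clug=(197,175),cpost=(264,167),gpost=(68,265),blug=(55,230),c1=(457,190),c2=(512,382),hinge=(80,442))
W={n:{k:ray(n,v[0]/f+ou,v[1]/f+ov,P[k][2])[:2] for k,v in d.items()} for n,d,f,ou,ov in(("top",t,4,215,165),("scene",s,4.5,245,170))}
for names in(["top"],["scene"],["top","scene"]):
    r=lambda p:np.concatenate([T(p,P[k])-W[n][k] for n in names for k in P])
    o=least_squares(r,[.5,.22,-.4],loss="soft_l1",f_scale=.003); print(names,o.x,np.degrees(o.x[2]))
    print((1000*o.fun.reshape(-1,2)).round(1).tolist())
p=o.x
for k in P: print(k,T(p,P[k]))
for n,u,v,z in(("top",215+297/4,165+93/4,.068),("top",215+398/4,165+140/4,.102),("top",346,221,.08)): print(ray(n,u,v,z))
E
```

```text
['top'] [ 0.4315  0.1851 -0.5055] -28.964082670980712
[[0.6, 0.6], [0.3, -0.6], [1.3, 1.1], [-0.7, 0.8], [-1.3, 0.5], [-0.3, -1.2], [0.1, -1.4]]
['scene'] [ 0.4324  0.1875 -0.5215] -29.87742783190359
[[-1.2, 0.1], [-0.0, -0.3], [-1.8, 4.6], [3.3, -1.7], [-0.7, -0.5], [0.2, -2.1], [1.0, 1.5]]
['top', 'scene'] [ 0.4319  0.1861 -0.5119] -29.32911843997116
[[1.0, 1.3], [0.6, 0.1], [2.3, 1.8], [0.1, 1.3], [-1.6, 1.5], [-0.3, 0.4], [1.3, -0.4], [-1.8, -0.7], [-0.3, -1.3], [-3.1, 3.7], [2.1, -2.4], [-0.2, -1.9], [0.3, -4.4], [-0.7, 0.1]]
clug [0.4858 0.1902]
cpost [0.4711 0.164 ]
gpost [0.4864 0.2667]
blug [0.509 0.254]
c1 [0.4265 0.0744]
c2 [0.3393 0.1234]
hinge [0.4382 0.2995]
[0.5738 0.1697 0.068 ]
[0.5456 0.1214 0.102 ]
[0.5053 0.0566 0.08  ]
```

```bash
python3 - <<'E'
from h import *
for n,u,v in(("top",275,368),("top",272,415),("top",400,350),("top",555,320),("scene",385,320),("scene",396,328),("scene",383,300),("scene",470,85),("scene",555,140)):
    print(n,u,v,[ray(n,u,v,z)[:2].round(3).tolist() for z in(.107,.33,.56)])
from scipy.spatial.transform import Rotation as R
down=lambda a:np.array([[np.cos(a),np.sin(a),0],[np.sin(a),-np.cos(a),0],[0,0,-1.]])
S=[]
for x,y,z,a,tx in[(.48,.18,.11,0,0),(.48,.18,.3,1,0),(.6,.2,.2,0,.3),(.5,.3,.3,0,-.3),(.45,-.2,.4,.5,.2),(.3,.4,.3,0,0),(.5,.3,.25,.3,.4),(.156,.605,.4,0,0),(.48,.18,.45,0,0),(.3,.5,.5,2,-.4)]:
    Q=R.from_euler('xy',[tx,tx]).as_matrix()@down(a)
    q=arm.solve_ik([x,y,z],Q)
    if q is None: print("none",x,y,z);continue
    S.append((np.radians(q),np.array([x,y,z]),Q)); print(x,y,z,np.array(q))
Rz=lambda t:R.from_euler('z',t).as_matrix();Ry=lambda t:R.from_euler('y',t).as_matrix()
def fk(p,q):
    h,a,d,L1,L2,e,L3,d4,f=p
    A=Rz(q[0]);pts=[];o=A@[a,d,h];pts.append(o)
    B=A@Ry(q[1]);o=o+B@[0,0,L1];pts.append(o)
    C=B@Ry(q[2]);o=o+C@[e,0,L2];pts.append(o)
    D=C@Rz(q[3])@Ry(q[4]);o=o+D@[f,d4,0];pts.append(o);o=o+D@[0,0,L3];pts.append(o)
    return pts,D@Rz(q[5])
r=lambda p:np.concatenate([fk(p,q)[0][-1]-x for q,x,_ in S])
o=least_squares(r,[.3,0,.06,.4,.4,0,.3,0,0],x_scale=.1);print(o.x,abs(o.fun).max())
for q,x,Q in S[:3]: print(np.array(fk(o.x,q)[0]).tolist(), abs(fk(o.x,q)[1]-Q).max())
E
```

```text
top 275 368 [[0.225, 0.2], [0.285, 0.2], [0.347, 0.2]]
top 272 415 [[0.138, 0.206], [0.221, 0.205], [0.307, 0.203]]
top 400 350 [[0.258, -0.037], [0.309, 0.025], [0.362, 0.09]]
top 555 320 [[0.314, -0.332], [0.35, -0.192], [0.388, -0.047]]
scene 385 320 [[0.212, 0.2], [0.205, 0.281], [0.198, 0.365]]
scene 396 328 [[0.19, 0.196], [0.19, 0.278], [0.19, 0.363]]
scene 383 300 [[0.239, 0.176], [0.224, 0.264], [0.209, 0.356]]
scene 470 85 [[0.476, -0.393], [0.388, -0.131], [0.298, 0.14]]
scene 555 140 [[0.244, -0.399], [0.227, -0.135], [0.21, 0.137]]
0.48 0.18 0.11 [ 13.8797  27.1549  99.714   -0.      53.1311 103.8797]
0.48 0.18 0.3 [13.8797 14.5942 85.1856 -0.     80.2201 46.5839]
0.6 0.2 0.2 [ 2.9542 37.1947 67.2634 18.0484 91.7422 93.5358]
0.5 0.3 0.3 [ 39.2567  20.8854  80.6396 -24.6502  77.6835 137.0421]
0.45 -0.2 0.4 [-33.3553  18.416   66.6052   3.6103 110.7448  29.962 ]
0.3 0.4 0.3 [ 46.2842  13.4772  86.7541  -0.      79.7686 136.2842]
0.5 0.3 0.25 [ 9.272  30.9941 74.9582 26.2704 92.6866 83.6601]
0.156 0.605 0.4 [ 70.0673  22.0393  59.0777  -0.      98.883  160.0673]
0.48 0.18 0
[... 544 characters left out ...]
]] 0.9999999999999998
[[-0.014297084520217522, 0.05785977167575985, 0.25659999920230014], [0.13168906858905954, 0.09393277793914098, 0.8341439560911285], [0.4799999988087117, 0.17999999801317396, 0.6526620000125627], [0.4799999997545398, 0.179999999800428, 0.6526620000125627], [0.47999999975453983, 0.17999999980042786, 0.30000000012853983]] 1.381773290676036
[[-0.0030716538262747575, 0.05952079255958239, 0.2565999992023002], [0.35722925556916735, 0.07811460670082768, 0.7320027396065034], [0.6995639706792782, 0.09578125116623873, 0.5218632541030268], [0.6995639720134728, 0.09578125268367421, 0.521863254181655], [0.6000000000699959, 0.19999999977100197, 0.19999999997486506]] 1.0426686816707669
```

```bash
cat >> h.py <<'E'
from scipy.spatial.transform import Rotation as R
CP=np.array([.4317,.1858,np.radians(-29.1)])
def ori(deg,lean=0):
    "tool down, closing axis at deg in the world; lean tips the body about the closing axis (deg)"
    a=np.radians(deg); y=np.array([np.cos(a),np.sin(a),0]); z=np.array([0,0,-1.])
    M=np.column_stack([np.cross(y,z),y,z]); return R.from_rotvec(np.radians(lean)*y).as_matrix()@M
Rz=lambda t:R.from_euler('z',t).as_matrix();Ry=lambda t:R.from_euler('y',t).as_matrix()
def fk(qd):
    q=np.radians(qd);h,d,L1,L2,e,L3=.2566,.0596,.5968,.3844,.1179,.3527
    A=Rz(q[0]);o=A@[0,d,h];B=A@Ry(q[1]);E=o+B@[0,0,L1];C=B@Ry(q[2])
    return o,E,E+C@[e,0,0],E+C@[0,0,L2],E+C@[e,0,L2]
def proj(n,X):
    c=arm.get_calibration(n);M=np.linalg.inv(c["cam_to_world"]);p=c["intrinsics"]@(M[:3,:3]@X+M[:3,3]);return p[:2]/p[2]
E
python3 - <<'E'
from h import *
p=arm.current_ee_pos(); arm.move_l([p[0],p[1],.40],feed=.25)
m=T(CP,(.045,.015)); arm.move_to([*m,.30],ori(60.9))
q=arm.current_joint_positions();print(arm.current_t(),np.array(q),arm.current_ee_pos(),arm.current_force())
for n in("scene","top"):
    print(n,[proj(n,X).round().tolist() for X in fk(q)],"panel",[proj(n,np.array(X)).round().tolist() for X in((.21,.2,.107),(.347,.2,.56),(.307,.2,.56))])
a=arm.snapshot("scene");b=arm.snapshot("top")
cv2.imwrite("pics/hov.png",cv2.resize(np.hstack([a,b])[:,:,::-1],(800,300),interpolation=cv2.INTER_AREA))
cv2.imwrite("pics/hov_s.png",a[:,:,::-1]);cv2.imwrite("pics/hov_t.png",b[:,:,::-1])
E
```

```text
2.9583 [ 13.6708  14.3678  85.4861   0.0083  80.1302 -47.2839] [0.4783 0.1777 0.3001] [-0.228   0.2651 -0.3105]
scene [[603.0, 352.0], [1654.0, -500.0], [1003.0, -2.0], [309.0, -301.0], [319.0, -88.0]] panel [[386.0, 321.0], [388.0, 86.0], [421.0, 111.0]]
top [[370.0, 558.0], [799.0, 1816.0], [515.0, 978.0], [315.0, 140.0], [307.0, 210.0]] panel [[275.0, 376.0], [275.0, 368.0], [275.0, 414.0]]
```

View pics/hov.png

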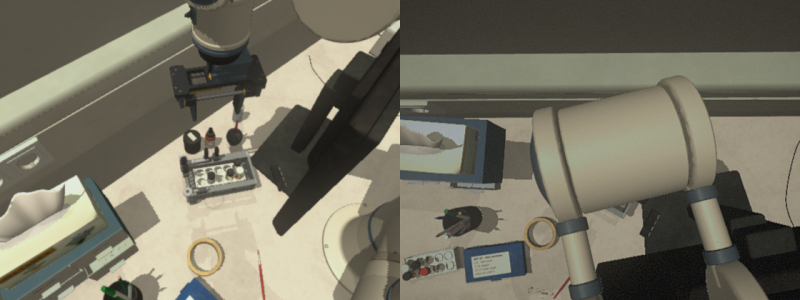

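The scene view shows the gripper hanging above the carrier, which sits at about (215,175). The top view is blocked by the wrist. The monitor panel is vertical at x of about 0.21, with its left end at y = 0.2. I'll check forearm clearance over the panel, then descend and look.

```bash
python3 - <<'E'
from h import *
def clr(pos,Q):
    q=arm.solve_ik(pos,Q)
    if q is None: return None
    o,E,a,b,w=fk(q); f=lambda x:(a+(w-a)*(x-a[0])/(w[0]-a[0]))[1:]
    return q[5],f(.19),f(.23)
print("catch",clr([*T(CP,(.045,.008)),.096],ori(60.9)))
for g in(0,30,60,90,95):
    a=np.radians(g);print(g,T(CP,(-.05+.065*np.cos(a)+.005*np.sin(a),.102+.065*np.sin(a)-.005*np.cos(a))),clr([*T(CP,(-.05+.065*np.cos(a)+.005*np.sin(a),.102+.065*np.sin(a)-.005*np.cos(a))),.1],ori(-29.1+g)))
arm.grip(.072)
arm.move_l([*T(CP,(.045,.008)),.145],ori(60.9),feed=.15)
q=arm.current_joint_positions();print(arm.current_t(),arm.current_ee_pos(),arm.current_force(),arm.current_width())
a=arm.snapshot("scene");cv2.imwrite("pics/c1.png",cv2.resize(a[140:300,220:400,::-1],None,fx=3.5,fy=3.5,interpolation=cv2.INTER_CUBIC))
E
```

```text
catch (np.float64(-47.88934578183416), array([0.1051, 0.6894]), array([0.1143, 0.6556]))
0 [0.492  0.2633] (np.float64(51.11981473759175), array([0.1411, 0.6789]), array([0.1573, 0.6489]))
30 [0.5027 0.2953] (np.float64(23.66092623355424), array([0.1524, 0.6741]), array([0.1706, 0.6458]))
60 [0.496  0.3283] (np.float64(-3.1458109166487387), array([0.1673, 0.6673]), array([0.1884, 0.6392]))
90 [0.4736 0.3536] (np.float64(-29.941160302545608), array([0.1835, 0.6604]), array([0.2075, 0.6311]))
95 [0.4687 0.3565] (np.float64(-34.45006057558852), array([0.1861, 0.6593]), array([0.2105, 0.6296]))
4.7417 [0.4754 0.171  0.1456] [ 0.4881 -0.3861  0.062 ] 0.0722223719481907
```

View pics/c1.png

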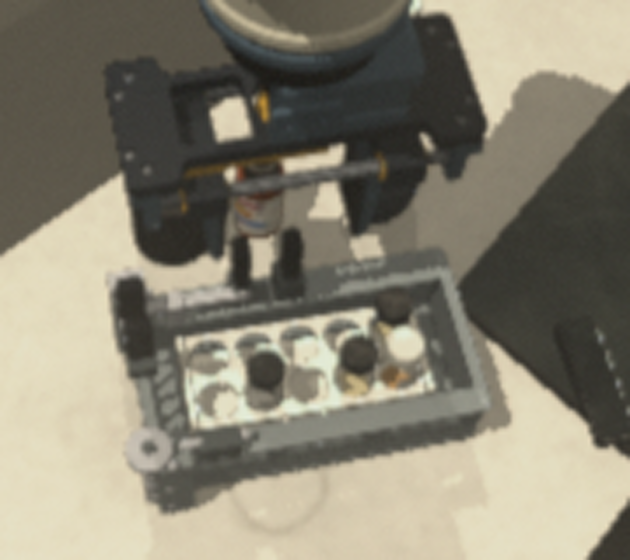

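The fingers straddle the catch lugs: the lugs are at (240,235) and (290,232), and the inner finger edges at about (215,250) and (350,230). The gaps match the plan, so I'll descend and squeeze.

```bash
python3 - <<'E'
from h import *
m=T(CP,(.045,.008))
arm.move_l([*m,.097],feed=.08); print(arm.current_force(),arm.current_ee_pos())
arm.grip(.020); arm.sleep(.3)
print(arm.current_t(),arm.current_width(),arm.current_grasp_force(),arm.current_force(),arm.current_torque())
E
```

```text
[-0.4272  0.1898  0.4005] [0.4752 0.171  0.0973]
6.6167 0.025804483789822124 29.975688457489014 [ 3.1329 11.1738  1.3244] [ 2.1376 -0.6214  0.2259]
```

```bash
python3 - <<'E'
from h import *
print("defl",arm.current_ee_pos()-np.r_[T(CP,(.045,.008)),.097])
arm.grip(.050)
p=arm.current_ee_pos(); arm.move_l([p[0],p[1],.17],feed=.15); print(arm.current_force())
m=T(CP,(.015,.097))
arm.grip(.060); arm.move_to([*m,.17],ori(-29.1)); arm.move_l([*m,.145],feed=.1)
print(arm.current_t(),arm.current_ee_pos(),arm.current_force(),arm.current_width())
a=arm.snapshot("scene");cv2.imwrite("pics/c2.png",cv2.resize(a[140:300,220:400,::-1],None,fx=3.5,fy=3.5,interpolation=cv2.INTER_CUBIC))
E
```

```text
defl [0.0011 0.001  0.0003]
[ 0.3096 -0.3178 -0.5708]
10.1833 [0.4918 0.2631 0.1449] [-0.1131  0.0558  1.1473] 0.059924078207514095
```

View pics/c2.png

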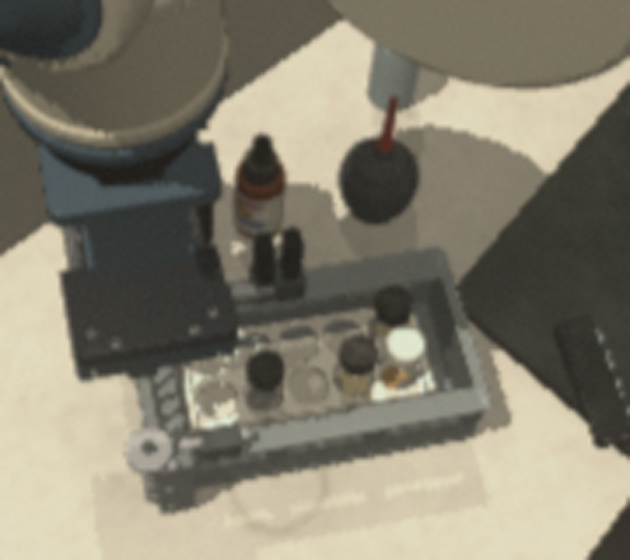

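The catch lugs now stand together at (262,255) and (290,255), and everything else is upright. The gate lugs are hidden below the gripper. I'll descend on them and squeeze.

```bash
python3 - <<'E'
from h import *
m=T(CP,(.015,.0965))+[.0008,.0008]
arm.grip(.065); arm.move_l([*m,.101],feed=.06); F=arm.current_force();print(F,arm.current_ee_pos())
if abs(F).max()<6:
    arm.grip(.018); arm.sleep(.3)
    print(arm.current_t(),arm.current_width(),arm.current_grasp_force(),arm.current_force(),arm.current_torque(),arm.current_ee_pos()-np.r_[m,.101])
E
```

```text
[ 0.0382 -0.6157 -0.32  ] [0.4927 0.2637 0.1012]
12.4333 0.023687370937161206 30.030572712421417 [-6.3729  5.9707  5.5719] [ 0.7589  0.9128 -0.0329] [-0.0008  0.0006  0.0002]
```

Width is 24 mm, so the bolt is home. Next I'll swing the gate, watching the force.

```bash
python3 - <<'E'
from h import *
p0=arm.current_ee_pos(); H=T(CP,(-.0505,.102))+[.0008,.0008]
for g in list(range(9,91,9))+[95]:
    a=np.radians(g);c,s=np.cos(a),np.sin(a);d=p0[:2]-H
    x=H+[c*d[0]-s*d[1],s*d[0]+c*d[1]]
    arm.move_l([*x,p0[2]],ori(-29.1+g),feed=.03)
    F=arm.current_force();print(g,arm.current_t(),arm.current_width(),F,arm.current_torque())
    if np.linalg.norm(F)>50 or arm.current_width()>.027 or arm.current_width()<.02:print("stop");break
a=arm.snapshot("scene");cv2.imwrite("pics/c3.png",cv2.resize(a[140:300,220:400,::-1],None,fx=3.5,fy=3.5,interpolation=cv2.INTER_CUBIC))
E
```

```text
9 12.925 0.023463106756084078 [-0.9111  0.6677  1.2069] [-0.1053 -0.0283 -0.0581]
18 13.4167 0.023440666178739997 [-1.4759  0.7174  2.8525] [ 0.0052 -0.0254 -0.1132]
27 13.9083 0.023314961491307705 [-0.1866  0.2802  4.1332] [ 0.1067 -0.0406 -0.1432]
36 14.4 0.023158826665864708 [-0.1594  0.4669  3.9651] [ 0.1117 -0.2071 -0.2168]
45 14.8917 0.023380063253582058 [1.7355 2.1514 1.258 ] [ 0.5859 -0.5423 -0.1588]
54 15.3833 0.023359808018181535 [2.4584 2.8085 2.3476] [ 0.7336 -0.7932 -0.1701]
63 15.875 0.023270664441600777 [3.7984 3.128  1.9109] [ 0.8164 -0.8533 -0.2392]
72 16.3667 0.022928745494550415 [3.7198 4.6173 1.7489] [ 1.0172 -0.8733 -0.1961]
81 16.8583 0.023222226459597175 [3.697  6.0162 0.8013] [ 1.2865 -0.8947 -0.2104]
90 17.35 0.023410657178720293 [3.3805 7.1686 0.9675] [ 1.4758 -0.8198 -0.1674]
95 17.6917 0.023305028356512377 [3.876  8.2807 1.2201] [ 1.6034 -0.7277 -0.2131]
```

View pics/c3.png

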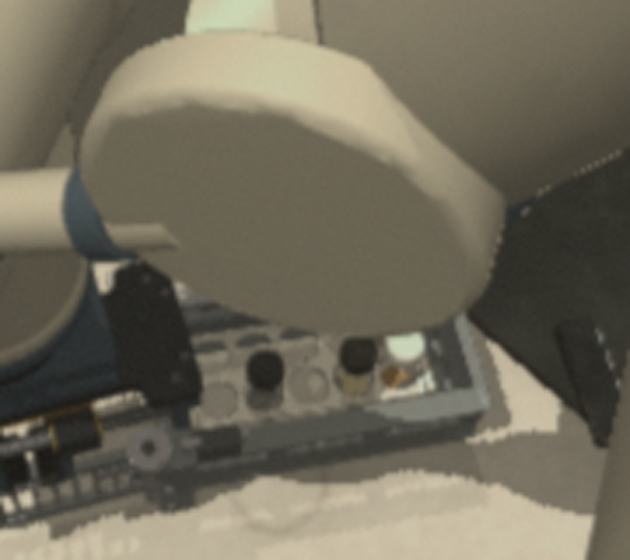

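The gate's bars run from the hinge knob at (150,450) out to the left edge at (0,510), in line with the carrier's side. That is square or a little beyond, and it is still gripped. The rack is in place, so I'm handing in.

```bash
python3 - <<'E'
from h import *
arm.sleep(.5);print(arm.current_width(),arm.current_grasp_force(),arm.current_force());print(arm.sign_off())
E
```

```text
0.023185178570238725 30.02397894859314 [2.8502 7.3721 0.7435]
the job is handed in; nothing more can be done
None
```

I handed the job in with the safety catch squeezed home (25.8 mm over both lugs), the bolt drawn (23.7 mm over both), and the gate swung to a commanded 95° and still gripped at 30 N; the rack looked undisturbed in the last picture, but the arm hid the catch and bystanders by then, and no verdict came back.

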